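Set the pressure screw of a strip straightener

TASK

The steel strip is threaded through the straightener on the bench and the cover is down. Swing the hasp over until it lies fully home on the cover's stud, then run the thumbscrew on the cover down (clockwise) until it seats, and back it off a quarter turn so the strip can just be drawn through. Finish while still gripping the thumbscrew at that setting, so that I can nip up its lock nut, and leave the other tools and parts where they lie.

Things in the scene. Friction and masses are not known exactly. Their poses are not given: they have to be found in the camera images.
- straightener: Strip straightener, blue steel machine bolted to the bench: base plate 150 (x) x 270 (y) mm; a flat steel strip 460 mm long runs through its rollers along y, 54 mm up. Origin: centre of the base plate's underside; z up; its front (-x: rollers in view, hasp post) faces the robot within 0.4 rad. Round knurled knobs low on the front are edge guides, not used.
- cover (a point): Centre of the top of the straightener's cover, a flat slab 100 (x) x 220 (y) mm, 100 mm above the bench. It is shut and stays shut.
- hasp (a joint): Hasp angle (rad): 0 = flat over the cover, slot over the stud, home; pi/2 = upright; starts at 1.7 to 2.0, leaning out to the front. Steel strap 30 mm wide, 4 thick, 100 long from the pin: solid to 50 mm, slot 12 wide from 50 to 76 mm, solid turned-up end. Stiff: stays where left, 2 to 3 N at 40 mm from the pin moves it. Push it over from its front side, then press it down.
- hasp_hinge (a point): Middle of the hasp's hinge pin, on a post at the straightener's front: at (-62, -60, 105) mm in the straightener's frame. The pin runs along the straightener's y.
- hasp_end (a point): Point on the middle line of the hasp near its free end, 90 mm from the hinge pin.
- stud (a point): Top of the beaded steel stud (10 mm across, 14 mm tall) on the cover, over which the hasp's slot drops: at (0, -60, 117) mm in the straightener's frame, 62 mm from the hinge pin. With the hasp home the strap's top is 107 mm above the bench.
- screw (a joint): Angle of the thumbscrew about its upright axis (rad), counted back from its seat: 0 = seated, run fully down (hard stop); grows counter-clockwise from above (unscrewing); pi/2 = a quarter turn back. Starts at 0.9 to 2.6. Turns against about 0.08 N m of friction and stays where left; its rise on the fine thread is too small to see.
- screw_head (a point): Middle of the thumbscrew's flat head, on its axis, at (0, 45, 134) mm in the straightener's frame: an upright steel blade 40 mm wide (this frame's x), 10 thick (its y), from 120 to about 148 mm above the bench; the frame turns with it; at joint value 0 its x is along the straightener's x. Below are a 10 mm shank and a lock nut, 20 mm across, up to 109 mm. Grip: from above, TCP at this point.
- spanner: Bystander, to be left where it lies: combination spanner, 150 mm, lying flat in front of the straightener. Origin: on its underside, near the middle.
- spare_roller: Bystander, to be left where it lies: plain steel roller, 28 mm across and 40 mm tall, standing behind the straightener. Origin: middle of its underside.
- brass_blank: Bystander, to be left where it lies: round brass blank, 34 mm across, 5 mm thick. Origin: middle of its underside.
- forceps: Bystander, to be left where it lies: steel forceps, 145 mm, lying flat behind the straightener. Origin: on its underside, near the middle.
- offcut: Bystander, to be left where it lies: piece of dark flat steel bar, 110 x 24 x 6 mm, lying flat. Origin: middle of its underside.
- elbow: Bystander, to be left where it lies: copper pipe elbow, about 60 x 55 mm, 22 mm high, lying flat. Origin: on its underside, near the middle.
- oil_can: Bystander, to be left where it lies: copper oil can, 68 mm across, 88 mm tall, with a thin spout up to 160 mm. Origin: middle of its underside.
- hammer: Bystander, to be left where it lies: hammer, 280 mm, lying on the right of the bench. Origin: on its underside, near the middle.

How it is judged:
On the way, in this order (a step that is already met when the one before it is completed fails the run):
1. the hasp lies home on the stud (value of joint hasp below 0.08 rad), for 0.2 s.
2. with the hasp home, the thumbscrew is run down to its seat (value of joint hasp below 0.12 rad and value of joint screw below 0.07 rad), for 0.1 s.
At the end, for the whole second after the job is handed in: The hasp lies home on the stud (within 0.12 rad), and the thumbscrew, after having been seated, stands still a quarter turn back from its seat (1.57 rad, give or take 0.3) with the fingers still gripping it (more than 4 N) (value of joint hasp below 0.12 rad and value of joint screw between 1.271 and 1.871 rad and velocity of joint screw between -0.1 and 0.1 rad/s and contact force between the fingers and screw above 4 N); the arm keeps its last pose, push and grip.
It fails at once if a bystander is moved by more than 30 mm (distance of any of spanner, spare_roller, brass_blank, forceps, offcut, elbow, oil_can, hammer from where it was at the start of the episode above 0.03 m).
It also fails if it takes over 64 s, if anything falls off the work surface, if the arm or the gripper's body presses on something with over 40 N, if the wrist force passes 120 N, or if a joint passes its speed limit or range.

ROBOT

A 7-joint arm with a two-finger parallel gripper is mounted at the origin on the work surface. World frame = base frame: x ahead of the robot, y to its left, z up, the work surface at z = 0. Lengths are in m, angles in rad, forces in N, time in s.
With the tool pointing down it reaches from about 0.425 to 0.875 m from the base axis. Payload 4.7 kg.
Tool frame: the origin (TCP) lies between the finger pads, 19 mm behind the fingertips; this is the grasp point; z points along the fingers, y is the line along which they close (so a half turn about z gives the same grasp; the last joint's range is limited). The gripper opens to 87 mm and grips with 3 to 60 N. Pads are 19 mm wide; open, the fingers measure 117 mm over their backs; the gripper's body (75 mm by 190 mm) begins 51 mm behind the grasp point.
Start: joints at [1.255, 0.321, -0.07, 1.45, 0.023, 1.371, -0.057], TCP at [0.21, -0.615, 0.241] pointing down, gripper open.
Joint ranges: [-2.86, 2.86], [-0.3, 2.09], [-1.38, 1.24], [0.06, 2.45], [-1.56, 4.7], [0.09, 2.05], [-2.69, 2.69]. Speed limits (rad/s): [2.57, 2.57, 3.14, 3.14, 3.14, 3.14, 3.14].

INTERFACE

Orientations are given as a rotation vector (axis times angle).
In Python, from bench import ctrl gives the robot as it stands. The module is installed in compiled form; this text tells all that it offers.
- The arm moves only by the shell command python3 -m handwheel 'ROWS' [FORCE]. ROWS is JSON, a list of rows, each a list of 7 numbers: the finger opening in m, from 0 to 0.087, then the shift along the tool's x, y, z in m, then the turn, a rotation vector about the tool's x, y, z in degrees. A call has 1 to 12 rows; each row shifts and turns the commanded pose from where the row before left it, along the tool's axes as they then stand; what a row does not reach is not made up. A row lasts 1/8 s, in which the tool goes at most 62.5 mm and 10.7 degrees, less where a joint would pass 70% of its speed; a pose out of reach is approached as far as the arm can. A call is refused whole if a number of a shift passes 0.0625 or a number of a turn 10.7, either way. A call with a gripper value outside its range is refused whole. The fingers move at their own pace and stop on an object; FORCE is the grip in N (left out, the last holds). Time passes only in rows, so rows that do not move let the fingers close. It gives the time, the measured TCP pose, the force, the opening and the grip force at its end, in the units of the state.
- ctrl.get_state(): the state, without advancing time (a new reading comes with each control period).
- ctrl.get_image(name): name is "side" or "top"; returns (picture, depth): 420x560x3 uint8, blue, green, red; 420x560 float32, m along the optical axis (not along the pixel's ray), 0 where there is no reading.
- ctrl.camera_info(name): a dict with "intrinsics" (3x3 intrinsics, pixels), "R" (3x3) and "t" (3): a world point X has camera coordinates R X + t. Camera axes: x right, y down, z forward; pixel columns grow to the right and rows downward; lengths in m; the calibration is good to about 2 mm. A picture is of the moment at which its call begins. camera_info takes no time and is no camera call.
- ctrl.close_job(): hands the job in; it is judged then, once.
The state is a dict: "time": time; "joint_positions": joint angles; "qd": joint speeds; "joint_torque": joint torques, N m; "position": TCP position; "tool_rot": TCP orientation; "ft_force": force on the tool from outside, world axes, zero at the start; "torque": the same for the moment, N m; "grip_width": opening from 0.0 (shut) to 1.0 (fully open); "grip_force": force on a finger pad.
Only numpy, scipy, OpenCV 4.12 (cv2) and the standard library are available. Lean on these libraries where they do the work, as an engineer would, in place of code of your own. Each camera call takes 0.05 s, during which the arm holds its last target. There are 200 camera calls.

## Working session

There is one attempt and no reset: what is moved stays moved. The work goes in short steps, Python scripts to look and compute and a shell command to move; the robot and the scene stay as the last step left them, time stands still between calls to the robot, and variables do not carry over. Pictures are saved under pics/ and viewed, at most 10 in all, crops included, and the job is handed in when it is done.

```bash
mkdir -p pics
cat > h.py <<'E'
import numpy as np, cv2
from bench import ctrl
from scipy.spatial.transform import Rotation as R
def cloud(n):
    im,d=ctrl.get_image(n); c=ctrl.camera_info(n); K=np.array(c["intrinsics"]); Rm=np.array(c["R"]); t=np.array(c["t"])
    v,u=np.mgrid[:420,:560]
    P=np.stack([(u-K[0,2])/K[0,0]*d,(v-K[1,2])/K[1,1]*d,d],-1)
    W=(P-t)@Rm; W[d==0]=np.nan
    return im,W
E
python3 - <<'E'
from h import *
for n in("top","side"):
    im,W=cloud(n); cv2.imwrite(f"pics/{n}0.png",im); np.save(n+"0.npy",W)
s=ctrl.get_state(); print({k:np.round(v,3) for k,v in s.items()})
E
```

```text
{'time': np.float64(0.1), 'joint_positions': array([ 1.255,  0.322, -0.07 ,  1.452,  0.023,  1.371, -0.057]), 'qd': array([ 0.001, -0.002,  0.   , -0.004,  0.001, -0.001, -0.   ]), 'joint_torque': array([-1.0000e-03, -4.9257e+01, -4.0600e-01, -3.1340e+01, -6.4000e-02,
        3.9000e-02,  0.0000e+00]), 'position': array([ 0.21 , -0.615,  0.24 ]), 'tool_rot': array([-3.097, -0.516,  0.   ]), 'ft_force': array([-0.034, -0.069, -0.631]), 'torque': array([-0.005, -0.015, -0.003]), 'grip_force': np.float64(0.0), 'grip_width': np.float64(1.003)}
```

View pics/top0.png

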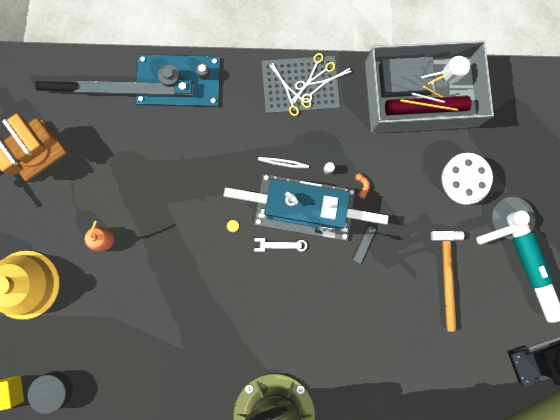

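View pics/side0.png

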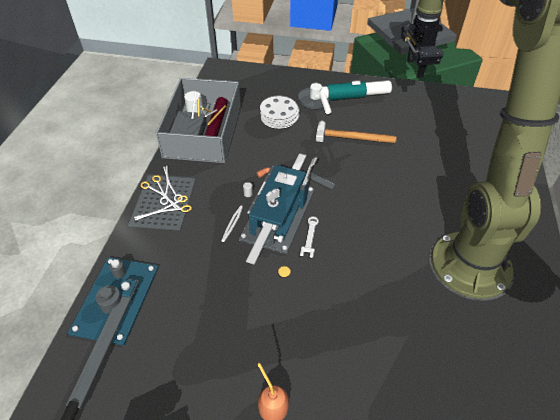

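The top view shows the straightener's cover at about (308,202), the thumbscrew at (291,199), and the hasp and post near (335,228). The side view shows the hasp standing up near (308,172).

Run:
```python
from h import *
W=np.load("top0.npy"); im=cv2.imread("pics/top0.png")
for n in("top","side"):
    c=ctrl.camera_info(n); print(n, -np.array(c["R"]).T@np.array(c["t"]))
print("center",W[203,308],W[410,275])
m=np.zeros((420,560),bool); m[165:250,250:365]=1
z=W[...,2]
cov=m&(np.abs(z-.1)<.004)
n,l,st,_=cv2.connectedComponentsWithStats(cov.astype(np.uint8)); k=1+np.argmax(st[1:,4]); cov=l==k
p=W[cov][:,:2].astype(np.float32); r=cv2.minAreaRect(p); print("cover",r,np.median(z[cov]))
(cx,cy),(a,b),an=r
box=cv2.boxPoints(r); e=box[1]-box[0]; f=box[2]-box[1]
L=e if np.linalg.norm(e)>np.linalg.norm(f) else f
if L[1]<0:L=-L
yaw=np.arctan2(-L[0],L[1]); print("yaw",yaw)
O=np.array([cx,cy]); Rz=np.array([[np.cos(yaw),-np.sin(yaw)],[np.sin(yaw),np.cos(yaw)]])
T=lambda x,y:O+Rz@[x,y]
print("hinge",T(-.062,-.06),"stud",T(0,-.06),"screw",T(0,.045))
np.savez("fr.npz",O=O,Rz=Rz,yaw=yaw)
for nm in("top","side"):
    Q=np.load(nm+"0.npy"); q=Q.reshape(-1,3); lo=np.c_[(q[:,:2]-O)@Rz,q[:,2]]
    s=lo[(np.hypot(lo[:,0],lo[:,1]-.045)<.035)&(lo[:,2]>.122)&(lo[:,2]<.17)]
    print(nm,"screw pts",len(s),s.mean(0) if len(s) else 0)
    if len(s):
        xy=s[:,:2].astype(np.float32); print(cv2.minAreaRect(xy)); u=np.linalg.svd(xy-xy.mean(0))[2][0]; print("blade ang",np.arctan2(u[1],u[0]),s[:,2].min(),s[:,2].max())
    h=lo[(lo[:,0]<-.05)&(lo[:,0]>-.16)&(np.abs(lo[:,1]+.06)<.03)&(lo[:,2]>.11)]
    print("hasp",len(h)); print(np.round(h[np.argsort(h[:,2])][::max(1,len(h)//12)],3))
def crop(n,v0,v1,u0,u1): return cv2.resize(cv2.imread(f"pics/{n}0.png")[v0:v1,u0:u1],(400,400),interpolation=cv2.INTER_CUBIC)
cv2.imwrite("pics/crop0.png",np.hstack([crop("top",150,260,250,360),crop("side",150,260,230,340)]))
```

```text
top [0.37658575 0.03456536 1.54837891]
side [0.38127908 0.8676485  1.12140398]
center [ 0.57043719 -0.08078066  0.09768887] [0.06654707 0.00175054 0.24115707]
cover ((0.5761216878890991, -0.07941291481256485), (0.2195291668176651, 0.10962443053722382), 81.47347259521484) 0.10000143225133684
yaw -0.1488161
hinge [ 0.50591091 -0.12955717] stud [ 0.56722564 -0.13874975] screw [ 0.58279372 -0.03491028]
top screw pts 75 [-0.00572043  0.04481232  0.14435519]
((-0.004643227905035019, 0.04516065865755081), (0.03956899791955948, 0.010460197925567627), 54.96768569946289)
blade ang -2.171102 0.12475031706905193 0.15598156067677854
hasp 106
[[-0.064 -0.065  0.11 ]
 [-0.062 -0.08   0.113]
 [-0.068 -0.066  0.125]
 [-0.071 -0.054  0.14 ]
 [-0.075 -0.058  0.154]
 [-0.077 -0.067  0.171]
 [-0.081 -0.055  0.19 ]
 [-0.084 -0.065  0.193]
 [-0.083 -0.06   0.196]
 [-0.087 -0.065  0.198]
 [-0.088 -0.073  0.2  ]
 [-0.094 -0.058  0.201]
 [-0.093 -0.066  0.203]
 [-0.093 -0.05   0.208]]
side screw pts 113 [-0.00414252  0.05219865  0.13824297]
((-0.002611911855638027, 0.049814123660326004), (0.038845762610435486, 0.01615537703037262), 57.226409912109375)
blade ang 0.9150394 0.12263072549581065 0.15228544618324333
hasp 76
[[-0.069 -0.044  0.11 ]
 [-0.063 -0.033  0.115]
 [-0.071 -0.053  0.123]
 [-0.074 -0.042  0.138]
 [-0.076 -0.062  0.149]
 [-0.078 -0.036  0.158]
 [-0.078 -0.043  0.171]
 [-0.082 -0.04   0.183]
 [-0.081 -0.051  0.192]
 [-0.092 -0.073  0.195]
 [-0.085 -0.064  0.197]
 [-0.087 -0.04   0.2  ]
 [-0.092 -0.06   0.203]]
```

View pics/crop0.png

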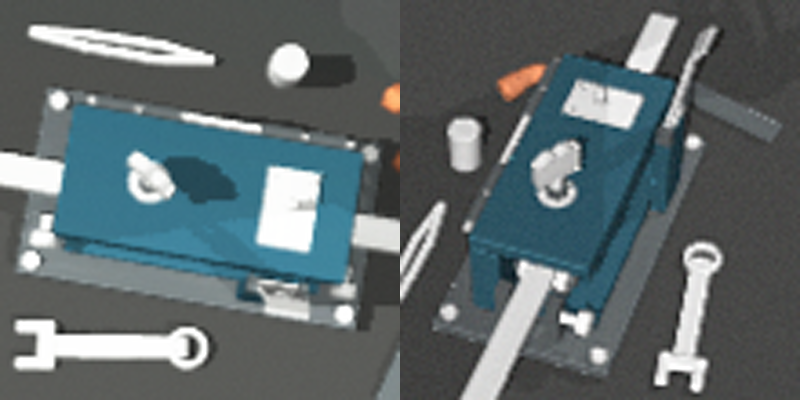

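The crop shows the blade lying about 55° from the straightener's x, so the screw is near 0.97 rad. The strap stands at about 1.77 rad. The fitted sizes agree with those given (cover 0.22 m long, blade 40x10 mm, cover 0.100 m up). I'll move in front of the hasp with the fingers shut.

```bash
python3 -m handwheel '[[0,0,0,0,0,0,9.1],[0,0,0,0,0,0,9.1],[0,0,0,0,0,0,9.2],[0,0.015,-0.0525,0,0,0,0],[0,0.015,-0.0525,0,0,0,0],[0,0.015,-0.0525,0,0,0,0],[0,0.015,-0.0525,0,0,0,0],[0,0.015,-0.0525,0,0,0,0],[0,0.015,-0.0525,0,0,0,0],[0,0.015,-0.0525,0,0,0,0],[0,0.015,-0.0525,0,0,0,0]]' 20; python3 -m handwheel '[[0,0.015,-0.0525,0,0,0,0],[0,0.014,-0.052,0,0,0,0],[0,0,0,0.03,0,0,0],[0,0,0,0.03,0,0,0],[0,0,0,0,0,0,0]]'
cat >> h.py <<'E'
def loc():
    f=np.load("fr.npz"); s=ctrl.get_state(); p=np.array(s["position"]); r=R.from_rotvec(s["tool_rot"]).as_matrix()
    print("t",round(float(s["time"]),2),"local",np.round(np.r_[(p[:2]-f["O"])@f["Rz"],p[2]],4),"toolx ang",round(float(np.arctan2(r[1,0],r[0,0])-f["yaw"]),3),"z",np.round(r[:,2],3),"F",np.round(s["ft_force"],1),"grip",s["grip_width"],s["grip_force"],"q7",s["joint_positions"][6])
E
python3 -c "
from h import *;loc()"
```

```text
time: 1.48
position: [0.3915, -0.2155, 0.241]
tool_rot: [3.133, -0.233, -0.0]
ft_force: [-0.3, 0.2, -0.3]
grip_width: 0.004
grip_force: 0.0
time: 2.1
position: [0.4335, -0.1176, 0.1791]
tool_rot: [-3.132, 0.232, 0.008]
ft_force: [0.4, 0.5, 0.7]
grip_width: 0.007
grip_force: 0.0
t 2.1 local [-0.1354 -0.059   0.1791] toolx ang 0.001 z [-0.005  0.002 -1.   ] F [0.4 0.5 0.7] grip 0.007066475714202906 0.0 q7 -1.4848018403534258
```

```bash
python3 -m handwheel '[[0,0.0125,0,0,0,0,0],[0,0.0125,0,0,0,0,0],[0,0.0125,0,0,0,0,0],[0,0.0125,0,0,0,0,0],[0,0.0125,0,0,0,0,0],[0,0.0125,0,0,0,0,0],[0,0.0125,0,0,0,0,0],[0,0.0125,0,0,0,0,0],[0,0,0,0,0,0,0]]'
python3 - <<'E'
from h import *
loc(); im,W=cloud("side"); cv2.imwrite("pics/s1.png",cv2.resize(im[110:270,190:370],(720,600),interpolation=cv2.INTER_CUBIC))
E
```

```text
time: 3.22
position: [0.5355, -0.133, 0.1813]
tool_rot: [-3.132, 0.232, -0.002]
ft_force: [-0.5, -0.5, -0.3]
grip_width: 0.006
grip_force: 0.0
t 3.23 local [-0.0322 -0.059   0.1813] toolx ang 0.001 z [ 0.001  0.    -1.   ] F [-0.5 -0.5 -0.3] grip 0.006427447529804459 0.0 q7 -1.6009041021252652
```

View pics/s1.png

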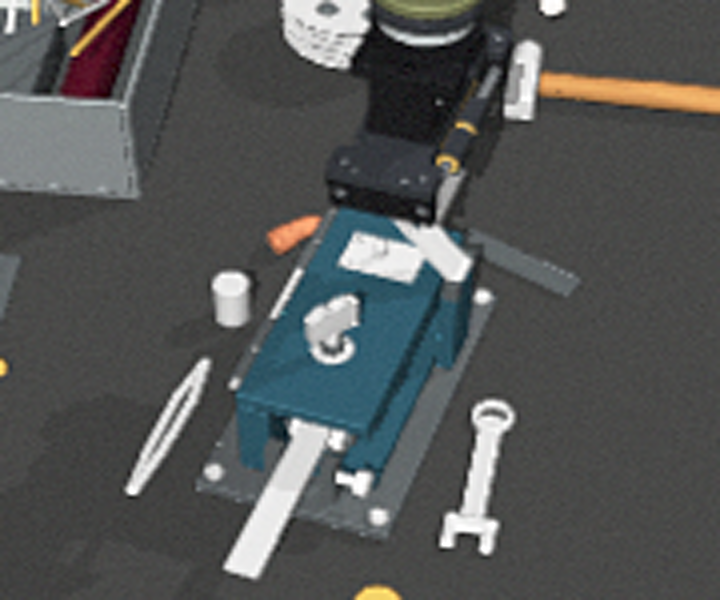

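The hasp (crop about (435,250)) has gone over and leans across the cover at roughly 50°. Next I press it down.

```bash
python3 -m handwheel '[[0,0.002,0,0.01,0,0,0],[0,0.002,0,0.01,0,0,0],[0,0.002,0,0.01,0,0,0],[0,0.001,0,0.01,0,0,0],[0,0,0,0.006,0,0,0],[0,0,0,0.004,0,0,0],[0,0,0,0,0,0,0]]'; python3 -c "
from h import *;loc()"
```

```text
time: 4.15
position: [0.5409, -0.134, 0.1308]
tool_rot: [-3.133, 0.233, 0.001]
ft_force: [0.4, 0.9, -0.8]
grip_width: 0.003
grip_force: 0.0
t 4.15 local [-0.0268 -0.0592  0.1308] toolx ang 0.0 z [-0.001  0.    -1.   ] F [ 0.4  0.9 -0.8] grip 0.0033176824028014313 0.0 q7 -1.6292866280509342
```

```bash
python3 -m handwheel '[[0,0,0,0.002,0,0,0],[0,0,0,0.002,0,0,0],[0,0,0,0,0,0,0]]'; python3 -m handwheel '[[0,0,0,0.001,0,0,0],[0,0,0,0.001,0,0,0],[0,0,0,0,0,0,0]]'
```

```text
time: 4.53
position: [0.5412, -0.1341, 0.1272]
tool_rot: [3.133, -0.233, -0.0]
ft_force: [-0.1, -0.4, 0.2]
grip_width: 0.004
grip_force: 0.0
time: 4.9
position: [0.5413, -0.1341, 0.1261]
tool_rot: [3.132, -0.233, -0.0]
ft_force: [-2.1, 0.7, 5.8]
grip_width: 0.004
grip_force: 2.9
```

```bash
python3 -m handwheel '[[0,0,0,0.001,0,0,0],[0,0,0,0.001,0,0,0],[0,0,0,0,0,0,0]]';  python3 -m handwheel '[[0,0,0,0.001,0,0,0],[0,0,0,0.001,0,0,0],[0,0,0,0,0,0,0]]'
```

```text
time: 5.28
position: [0.5413, -0.1341, 0.1259]
tool_rot: [3.132, -0.233, 0.0]
ft_force: [-6.4, 1.7, 15.0]
grip_width: 0.007
grip_force: 8.2
time: 5.65
position: [0.5414, -0.1341, 0.1258]
tool_rot: [3.131, -0.233, 0.0]
ft_force: [-11.4, 2.0, 27.2]
grip_width: 0.008
grip_force: 13.5
```

```bash
python3 -m handwheel '[[0,0,0,-0.02,0,0,0],[0,-0.01,0,-0.04,0,0,0],[0,-0.03,0,-0.05,0,0,0],[0.06,-0.03,0,-0.01,0,0,0],[0.06,-0.03,0,0,0,0,0]]'
python3 - <<'E'
from h import *
loc(); f=np.load("fr.npz"); ims=[]
for n,b in(("top",(170,250,250,370)),("side",(140,260,220,340))):
    im,W=cloud(n); q=W.reshape(-1,3); lo=np.c_[(q[:,:2]-f["O"])@f["Rz"],q[:,2]]
    s=lo[(abs(lo[:,1]+.06)<.012)&(lo[:,0]>-.06)&(lo[:,0]<.04)&(lo[:,2]<.15)&(lo[:,2]>.09)]
    for x in np.arange(-.055,.04,.01):
        k=s[abs(s[:,0]-x)<.005]; print(n,round(x,3),len(k),np.round(np.median(k[:,2]),4) if len(k) else 0)
    s=lo[(np.hypot(lo[:,0],lo[:,1]-.045)<.035)&(lo[:,2]>.14)&(lo[:,2]<.16)]
    print(cv2.minAreaRect(s[:,:2].astype(np.float32)))
    ims.append(cv2.resize(im[b[0]:b[1],b[2]:b[3]],(400,400),interpolation=cv2.INTER_CUBIC))
cv2.imwrite("pics/s2.png",np.hstack(ims))
E
```

```text
time: 6.28
position: [0.4421, -0.1193, 0.2426]
tool_rot: [3.132, -0.233, 0.004]
ft_force: [-1.1, -0.6, -0.1]
grip_width: 0.152
grip_force: 0.0
t 6.28 local [-0.1266 -0.0593  0.2426] toolx ang 0.001 z [ 0.002 -0.001 -1.   ] F [-1.1 -0.6 -0.1] grip 0.15242151841574125 0.0 q7 -1.4703672929967084
top -0.055 17 0.1079
top -0.045 23 0.1058
top -0.035 23 0.1076
top -0.025 30 0.1068
top -0.015 33 0.1042
top -0.005 34 0.1072
top 0.005 29 0.1044
top 0.015 34 0.1065
top 0.025 36 0.1083
top 0.035 27 0.105
((-0.004608464427292347, 0.044950783252716064), (0.03705491125583649, 0.010557756759226322), 53.78509521484375)
side -0.055 18 0.1056
side -0.045 15 0.1058
side -0.035 17 0.106
side -0.025 17 0.1056
side -0.015 18 0.1046
side -0.005 20 0.1089
side 0.005 11 0.1042
side 0.015 19 0.1049
side 0.025 21 0.1075
side 0.035 13 0.108
((-0.002797073684632778, 0.04972858354449272), (0.04035987704992294, 0.015773657709360123), 60.312744140625)
```

View pics/s2.png

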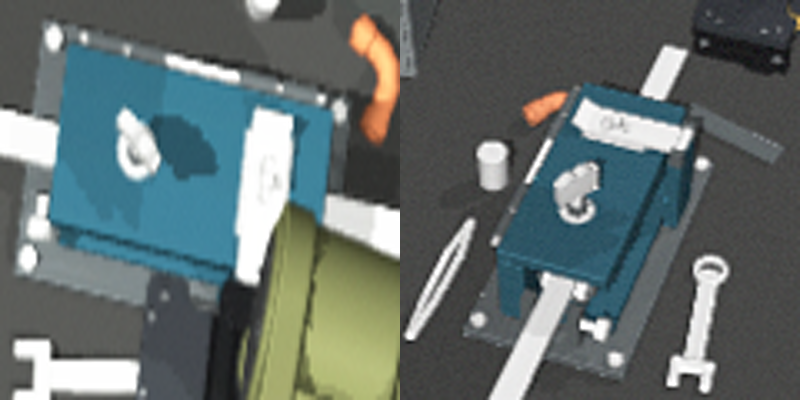

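The hasp lies flat: its top is at 0.105-0.108 along its whole length, with the stud through the slot (left crop about (268,180)). Now to the thumbscrew.

```bash
python3 -m handwheel '[[0.05,0.041,-0.035,0,0,0,0],[0.05,0.041,-0.035,0,0,0,0],[0.05,0.041,-0.035,0,0,0,0],[0.05,0,0,0,0,0,-9.3],[0.05,0,0,0,0,0,-9.3],[0.05,0,0,0,0,0,-9.3],[0.05,0,0,0,0,0,-9.3],[0.05,0,0,0,0,0,-9.3],[0.05,0,0,0,0,0,-9.2],[0.05,0,0,0,0,0,0],[0.05,0,0,0,0,0,0]]' 20; python3 -c "
from h import *;loc()"
```

```text
time: 7.75
position: [0.5797, -0.0337, 0.241]
tool_rot: [-2.88, -1.253, 0.0]
ft_force: [-0.0, 0.2, -0.1]
grip_width: 0.575
grip_force: 0.0
t 7.75 local [-0.0033  0.0457  0.241 ] toolx ang 0.97 z [-0.  0. -1.] F [-0.   0.2 -0.1] grip 0.5754080385521623 0.0 q7 -0.8694576899398878
```

```bash
python3 -m handwheel '[[0.05,0,0,0.03,0,0,0],[0.05,0,0,0.03,0,0,0],[0.05,0,0,0.025,0,0,0],[0.05,0,0,0.012,0,0,0],[0.05,0,0,0.01,0,0,0],[0.05,0,0,0,0,0,0]]'; python3 -m handwheel '[[0,0,0,0,0,0,0],[0,0,0,0,0,0,0],[0,0,0,0,0,0,0],[0,0,0,0,0,0,0],[0,0,0,0,0,0,0]]' 20; python3 -c "
from h import *;loc()"
```

```text
time: 8.5
position: [0.5795, -0.0337, 0.1341]
tool_rot: [-2.879, -1.257, 0.001]
ft_force: [-0.5, 0.4, 0.5]
grip_width: 0.576
grip_force: 0.0
time: 9.12
position: [0.5792, -0.0334, 0.1343]
tool_rot: [-2.878, -1.258, 0.001]
ft_force: [0.0, -1.1, -0.2]
grip_width: 0.111
grip_force: 20.0
t 9.12 local [-0.0038  0.046   0.1343] toolx ang 0.973 z [-0.001  0.    -1.   ] F [ 0.  -1.1 -0.2] grip 0.11136387379646402 19.999873763881624 q7 -0.9197915654952181
```

Gripped: 10 mm opening, 20 N, side force 1 N. Running it down.

```bash
python3 -m handwheel '[[0,0,0,0,0,0,0],[0,0,0,0,0,0,8],[0,0,0,0,0,0,8],[0,0,0,0,0,0,8],[0,0,0,0,0,0,8],[0,0,0,0,0,0,8],[0,0,0,0,0,0,8],[0,0,0,0,0,0,0],[0,0,0,0,0,0,0]]' 40; python3 -c "
from h import *;loc();print(ctrl.get_state()['torque'])"
```

```text
time: 10.25
position: [0.5789, -0.0327, 0.1343]
tool_rot: [-3.141, 0.017, 0.002]
ft_force: [-3.8, 3.1, 4.8]
grip_width: 0.112
grip_force: 40.0
t 10.25 local [-0.0042  0.0467  0.1343] toolx ang 0.138 z [-0.001  0.001 -1.   ] F [-3.8  3.1  4.8] grip 0.11209946051707544 40.00439406372607 q7 -1.7152732720765898
[ 0.71685468  0.96781725 -0.04565807]
```

```bash
python3 -m handwheel '[[0,0,0,0,0,0,3],[0,0,0,0,0,0,3],[0,0,0,0,0,0,0]]'; python3 -c "
from h import *;loc();print(ctrl.get_state()['torque'])"; python3 -m handwheel '[[0,0,0,0,0,0,3],[0,0,0,0,0,0,2],[0,0,0,0,0,0,0]]'; python3 -c "
from h import *;loc();print(ctrl.get_state()['torque'])"
```

```text
time: 10.62
position: [0.5789, -0.0325, 0.1343]
tool_rot: [-3.135, 0.182, 0.002]
ft_force: [-4.7, 3.6, 3.5]
grip_width: 0.112
grip_force: 40.0
t 10.62 local [-0.0042  0.0468  0.1343] toolx ang 0.033 z [-0.001  0.001 -1.   ] F [-4.7  3.6  3.5] grip 0.11232761706117954 40.00172881409526 q7 -1.8159859079361025
[ 0.71532247  0.93999422 -0.02601391]
time: 11.0
position: [0.5789, -0.0325, 0.1342]
tool_rot: [-3.125, 0.315, 0.002]
ft_force: [-4.1, 4.2, 3.8]
grip_width: 0.113
grip_force: 40.9
t 11.0 local [-0.0042  0.0468  0.1342] toolx ang -0.052 z [-0.001  0.    -1.   ] F [-4.1  4.2  3.8] grip 0.11310922031913595 40.91472659179999 q7 -1.8979817535938324
[0.69626815 0.9271591  0.6400839 ]
```

```bash
python3 -m handwheel '[[0,0,0,0,0,0,2],[0,0,0,0,0,0,2],[0,0,0,0,0,0,0]]'; python3 -c "
from h import *;loc();print(ctrl.get_state()['torque'])"
```

```text
time: 11.38
position: [0.5791, -0.0325, 0.1343]
tool_rot: [-3.112, 0.425, 0.001]
ft_force: [-4.2, 3.6, 4.4]
grip_width: 0.127
grip_force: 43.1
t 11.38 local [-0.004   0.0468  0.1343] toolx ang -0.123 z [-0.001  0.    -1.   ] F [-4.2  3.6  4.4] grip 0.1267976682383653 43.10143295209855 q7 -1.9657623350624764
[0.7871952  0.91198554 0.94731181]
```

The torque rose to 0.95 N m and the fingers began to cam open, so that is the hard stop. Backing off.

```bash
python3 -m handwheel '[[0,0,0,0,0,0,-9],[0,0,0,0,0,0,-9],[0,0,0,0,0,0,-9],[0,0,0,0,0,0,-9],[0,0,0,0,0,0,-9],[0,0,0,0,0,0,-9],[0,0,0,0,0,0,-9],[0,0,0,0,0,0,-9],[0,0,0,0,0,0,-9],[0,0,0,0,0,0,-9],[0,0,0,0,0,0,-5.5],[0,0,0,0,0,0,0]]'; python3 -m handwheel '[[0,0,0,0,0,0,0],[0,0,0,0,0,0,0]]';python3 - <<'E'
from h import *
loc();print(ctrl.get_state()['torque']); ims=[]
for n,b in(("top",(160,250,250,370)),("side",(130,260,210,350))):
    im,W=cloud(n); ims.append(cv2.resize(im[b[0]:b[1],b[2]:b[3]],(400,400),interpolation=cv2.INTER_CUBIC))
cv2.imwrite("pics/s3.png",np.hstack(ims))
E
```

```text
time: 12.88
position: [0.5797, -0.0335, 0.1343]
tool_rot: [-2.412, -2.012, -0.001]
ft_force: [-0.9, 3.2, 2.5]
grip_width: 0.114
grip_force: 39.7
time: 13.12
position: [0.5797, -0.0334, 0.1343]
tool_rot: [2.412, 2.012, 0.001]
ft_force: [-2.0, 3.3, 1.5]
grip_width: 0.113
grip_force: 39.8
t 13.12 local [-0.0032  0.046   0.1343] toolx ang 1.539 z [ 0.001  0.    -1.   ] F [-2.   3.3  1.5] grip 0.11275639467416257 39.756540320813656 q7 -0.3847030669021983
[0.66705359 0.26443393 0.01193859]
```

View pics/s3.png

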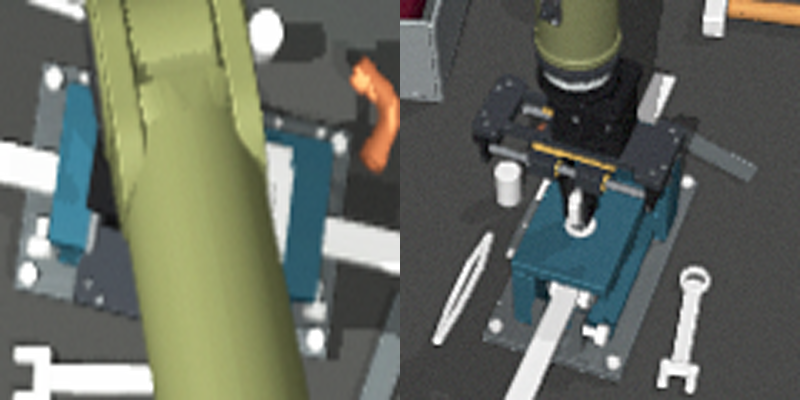

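The blade now lies along the strip (side crop about (578,212)), gripped at 40 N. The hasp is still flat and the bystanders haven't moved, so I'm handing in.

```bash
python3 -c "
from bench import ctrl;print(ctrl.close_job())"
```

```text
the job is handed in; nothing more can be done
None
```

The job is handed in with the hasp home on the stud and the thumbscrew seated, then backed off to about 1.54–1.6 rad and still gripped at 40 N; the bystanders in view at the last look had not moved, and no verdict came back.

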